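Clamp the wooden offcut in the thumbwheel vice

TASK

Roll the vice's recessed thumbwheel with a fingertip until its jaws stand at least a centimetre farther apart than the wooden offcut on the right of the bench is long; then lay the offcut flat on the vice's bed, lengthwise and squarely between the jaws, let go of it, and roll the thumbwheel back until both jaws bear on the offcut's ends. Move the jaw only by its thumbwheel, and leave the glue bottle, the jar, the sanding block and the grey box where they are.

Things in the scene. Friction and masses are not known exactly. Their poses are not given: they have to be found in the camera images.
- vice: Grey thumbwheel vice, fixed to the bench. Origin on the bench top; x points away from the side with the wheel, y along the jaw's slide, z up (the other vice points have the same axes). Its bed is a flat plate, x -35 to 65, y -117 to 83 mm, top at z 12 mm. In front of it stands the wheel head: x -101 to -47, y -40 to 40 mm, its hood's top at z 84 mm.
- wheel_rim (a point): outermost point of the thumbwheel's exposed rim, unpressed, at (-76, 0, 38) mm in the vice's frame. The wheel is a ribbed rubber disc, diameter 44, 12 mm thick, in a slot of the head's sloping face (70 mm along y, 47 mm up the slope; outward normal (-0.643, 0, 0.766) in the vice's frame, 40 degrees off vertical); it stands out 6 mm at most, over 30 mm along y.
- hood_edge (a point): middle of the lower front edge of the hood, a plate 70 mm wide along y and 6 mm thick that covers the wheel from above; 40 mm above the rim point and 6 mm in front of it, at (-82, 0, 78) mm in the vice's frame. A vertical finger cannot reach the wheel: it must come in tilted about 40 degrees, square to the face.
- bed_center (a point): point of the bed's top, at (30, 0, 12) mm in the vice's frame, over which the offcut's centre belongs when it touches the fixed jaw (the middle of the jaws' width, 55 mm from the fixed jaw's face). Same axes as the vice.
- jaw (a joint): travel of the moving jaw in m, 0 to 0.06, growing as it opens. Its inner face is at y = -25 mm minus this, so the gap to the fixed jaw is 80 mm plus this; the jaws touch both ends of the offcut at 0.030. The jaw is 22 mm thick (towards -y), x 0 to 60 mm, top at z 44 mm.
- block_center (a point): centre of the plain wooden offcut, a rectangular block 45 x 110 x 36 mm (x, y, z of its own axes; long axis y), lying flat on the bench, its centre 18 mm up; 0.11 to 0.23 kg. Its long axis may point any way.
- sander_center (a point): centre of the sanding block, 60 x 100 x 32 mm, long axis y; a loose bystander lying flat
- screw_box_center (a point): centre of the small grey screw box with a lid, 62 x 102 x 34 mm, long axis y; a loose bystander lying flat
- jar_center (a point): centre of the upright glass jar with a screw lid, 56 mm in diameter, 75 mm tall; a loose bystander
- fixed_jaw (a point): middle of the inner face of the fixed jaw, 27 mm above the bench, at (30, 55, 27) mm in the vice's frame; the jaw is 22 mm thick (towards +y), 60 mm wide along x (x 0 to 60), and its top is at z 44 mm
- wheel_axis (a point): centre of the thumbwheel, 22 mm behind the rim point, at (-62, 0, 21) mm. It turns about an axis that runs up the slope: a fingertip dragging the rim along -y opens the jaws, along +y closes them, 15 mm of jaw for 22 mm of rim. It stays where it is left. Its axle does not give: touch it slowly; a press of 4 to 20 N turns it by friction, and when the jaws bear the finger just slips.
- bottle_center (a point): centre of the upright white glue bottle with a pointed nozzle, 52 mm in diameter and 142 mm tall (71 mm up); a loose bystander, light and easily knocked over

How it is judged:
By the outcome, as a careful person would: the job done as asked, in the order asked, and still so for the second after the job is handed in, with the robot touching nothing.
It also fails if it takes over 72 s, if anything falls off the work surface, if the arm or the gripper's body presses on something with over 40 N, if the wrist force passes 120 N, or if a joint passes its speed limit or range.

ROBOT

A 6-joint arm with a two-finger parallel gripper is mounted at the origin on a cart in front of the work surface, level with it; the furniture and walls round the work are solid. World frame = base frame: x ahead of the robot, y to its left, z up, the work surface at z = 0. Lengths are in m, angles in rad, forces in N, time in s.
With the tool pointing down it reaches from about 0.25 to 0.8 m from the base axis. Payload 8.5 kg.
Tool frame: the origin (TCP) lies midway between the tips of the shut fingers; the grasp point (between the pads) lies 19 mm behind it (manip.tcp_to_grasp is the distance from the TCP to the grasp point, in m); z points along the fingers, y is the line along which they close (so a half turn about z gives the same grasp; the last joint's range is limited). The gripper opens to 85 mm and grips with 20 to 120 N. Pads are 22 mm wide; open, the fingers measure 114 mm over their backs; the gripper's body (76 mm by 85 mm) begins 54 mm behind the grasp point. The pads swing forward as they close: fully open they stand 13 mm farther back than shut.
Start: joints at [1.24, 0.238, -0.013, 1.319, 0, 1.571], TCP at [0.171, 0.496, 0.231] pointing down, gripper open.
Joint ranges: [-2.66, 2.66], [-1.03, 1.9], [-1.14, 1.46], [-1.82, 2.27], [-1.45, 1.34], [-3.14, 3.14]. Speed limits (rad/s): [2.22, 2.22, 2.79, 3.14, 3.14, 3.14].

INTERFACE

Orientations are given as a rotation vector (axis times angle).
In Python, from bench import manip gives the robot as it stands.
- The arm moves only by the tool arm_command, never from a script. Its argument "targets" is a list of rows, each a list of 3 entries, a list of its own where there are three numbers: the turn, a rotation vector about the tool's x, y, z in rad, then the shift along the tool's x, y, z in cm, then the finger opening in cm, from 0 to 8.54. A call has 1 to 20 rows; each row is the pose to reach, as a shift and turn from the pose commanded when the call began, along the tool's axes at that moment; what a row does not reach only later rows make up. A row lasts 1/8 s, in which the tool goes at most 62.5 mm and 10.7 degrees, less where a joint would pass 70% of its speed; a pose out of reach is approached as far as the arm can. A call with a gripper value outside its range is refused whole. The fingers move at their own pace and stop on an object; "force" is the grip in N (left out, the last holds). Time passes only in rows, so rows that repeat a pose let the fingers close. It gives the time, the measured TCP pose, the force, the opening and the grip force at its end, in the units of the state.
- manip.state(): the state, without advancing time (a new reading comes with each control period).
- manip.get_image(name): name is "scene" or "top"; returns a dict with "frame" (384x512x3 uint8, red, green, blue), "mtx" (3x3 intrinsics, pixels), "T" (4x4, takes a point from camera to world coordinates). Camera axes: x right, y down, z forward; pixel columns grow to the right and rows downward; lengths in m; the calibration is good to about 2 mm. A picture is of the moment at which its call begins. There is no depth.
- manip.job_done(): hands the job in; it is judged then, once.
The state is a dict: "clock": time; "joint_pos": joint angles; "dq": joint speeds; "effort": joint torques, N m; "tool_pos": TCP position; "ee_rot": TCP orientation; "wrist_force": force on the tool from outside, world axes, zero at the start; "wrist_torque": the same for the moment, N m; "grip_width": finger opening in m; "grasp_force": force on a finger pad.
Only numpy, scipy, OpenCV 4.12 (cv2) and the standard library are available. Lean on these libraries where they do the work, as an engineer would, in place of code of your own. Each camera call takes 0.05 s, during which the arm holds its last target. There are 200 camera calls.

## Working session

There is one attempt and no reset: what is moved stays moved. The work goes in short steps, Python scripts to look and compute and a tool call to move; the robot and the scene stay as the last step left them, time stands still between calls to the robot, and variables do not carry over. Pictures are saved under pics/ and viewed, at most 10 in all, crops included, and the job is handed in when it is done.

Besides the shell and the picture viewer there is one more tool, called after "Emit:" as a command line: name --argument value ..., lists and objects as JSON in quotes. arm_command: Moves the arm, as the interface text tells. Its arguments: {"type":"object","properties":{"targets":{"type":"array"},"force":{"type":"number"}},"required":["targets"]}

```bash
mkdir -p pics; ls; python3 - <<'E'
from bench import manip
import cv2,numpy as np
for n in("scene","top"):
    r=manip.get_image(n); cv2.imwrite(f"pics/{n}0.png",r["frame"][...,::-1]); np.savez(f"{n}0.npz",**r)
    print(n,r["mtx"].tolist(),np.round(r["T"],4).tolist())
print(manip.state())
E
```

```text
pics
scene [[449.17967550576043, 0.0, 255.7424694185128], [0.0, 449.17967550576043, 186.05423287452504], [0.0, 0.0, 1.0]] [[0.5997, -0.4957, 0.6282, -0.3459], [-0.7999, -0.394, 0.4527, -0.6462], [0.0231, -0.774, -0.6328, 0.9673], [0.0, 0.0, 0.0, 1.0]]
top [[351.0858309936924, 0.0, 254.0732759253679], [0.0, 351.0858309936924, 190.7156015605088], [0.0, 0.0, 1.0]] [[0.0046, -0.9877, 0.1562, 0.3339], [-1.0, -0.0054, -0.0052, -0.0194], [0.006, -0.1562, -0.9877, 1.3034], [0.0, 0.0, 0.0, 1.0]]
{'clock': 0.1, 'joint_pos': array([ 1.23998907e+00,  2.38725021e-01, -1.41542442e-02,  1.31918044e+00,
        1.24101922e-05,  1.57079102e+00]), 'dq': array([-0.00059894, -0.00071823,  0.00194058, -0.00114404, -0.00033715,
        0.00050246]), 'effort': array([ 1.06963857e-03, -5.39719534e+01,  3.46999741e+01,  1.34922474e-02,
        1.55768653e-04, -2.10535568e-06]), 'tool_pos': array([0.17040388, 0.49619821, 0.2307458 ]), 'ee_rot': array([-5.17220121e-01, -3.09849964e+00,  1.95407850e-03]), 'wrist_force': array([ 0.52085811, -0.05179344, -0.57766427]), 'wrist_torque': array([ 0.04805959, -0.01963232,  0.01950171]), 'grasp_force': 0.0, 'grip_width': 0.08519459316523019}
```

View pics/scene0.png

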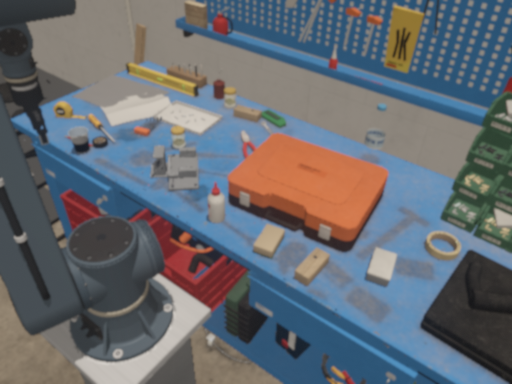

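View pics/top0.png

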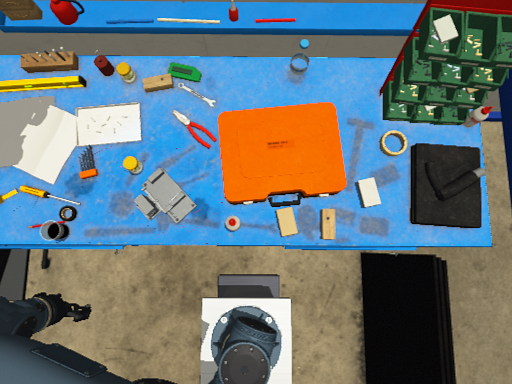

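```bash
python3 - <<'E'
import cv2,numpy as np
t=cv2.imread("pics/top0.png");s=cv2.imread("pics/scene0.png")
R=lambda a,w,h:cv2.resize(a,(w,h),interpolation=cv2.INTER_CUBIC)
a=R(t[150:240,110:210],400,300*6//5-0);b=R(t[170:250,220:400],400,178)
c=R(s[130:230,120:240],400,333);d=R(s[210:300,240:420],400,200)
L=np.vstack([a[:360],b]);Rr=np.vstack([c,d]);h=min(L.shape[0],Rr.shape[0])
cv2.imwrite("pics/crop0.png",np.hstack([L[:h],Rr[:h]]))
E
```

```text
(no output)
```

View pics/crop0.png

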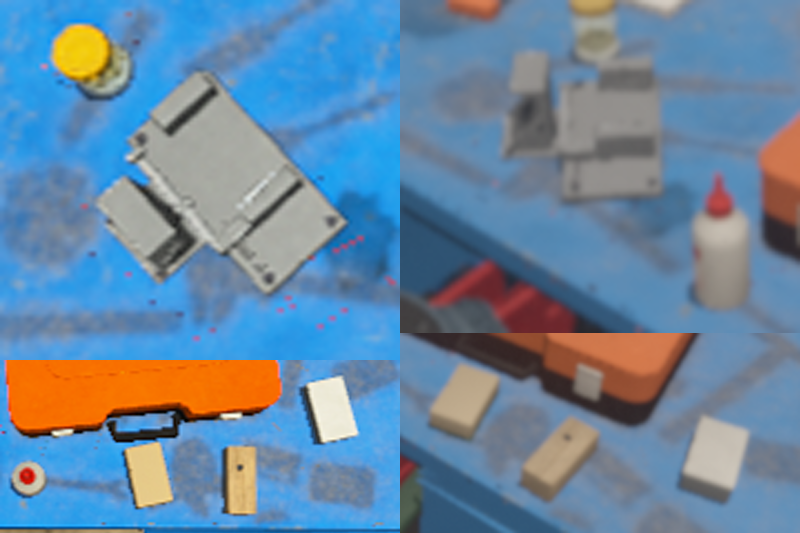

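```bash
cat > h.py <<'E'
import numpy as np,cv2
def load(n):
    r=np.load(n); return {k:r[k] for k in r.files}
def ray(r,p):
    d=r["T"][:3,:3]@np.linalg.solve(r["mtx"],[p[0],p[1],1]); return r["T"][:3,3],d/np.linalg.norm(d)
def onz(r,p,z):
    o,d=ray(r,p); return o+d*(z-o[2])/d[2]
def tri(r1,p1,r2,p2):
    (o1,d1),(o2,d2)=ray(r1,p1),ray(r2,p2)
    t=np.linalg.lstsq(np.c_[d1,-d2],o2-o1,rcond=None)[0]; a,b=o1+t[0]*d1,o2+t[1]*d2
    return (a+b)/2,np.linalg.norm(a-b)
def proj(r,P):
    q=r["mtx"]@(r["T"][:3,:3].T@(np.array(P)-r["T"][:3,3])); return q[:2]/q[2]
def notblue(r,box,k=4):
    x0,y0,x1,y1=box; f=cv2.resize(r["frame"][y0:y1,x0:x1],None,fx=k,fy=k,interpolation=cv2.INTER_CUBIC)
    f=f.astype(int); m=((f[...,2]-f[...,0])<55).astype(np.uint8)
    cs=cv2.findContours(m,cv2.RETR_EXTERNAL,cv2.CHAIN_APPROX_NONE)[0]
    return [ (c[:,0]+.5)/k-.5+[x0,y0] for c in sorted(cs,key=cv2.contourArea,reverse=True)]
E
python3 - <<'E'
from h import *
np.set_printoptions(precision=4,suppress=True)
T,S=load("top0.npz"),load("scene0.npz")
for nm,r,b in(("offT",T,(310,200,348,246)),("offS",S,(288,240,338,290)),("viceT",T,(128,160,205,228)),("viceS",S,(146,138,206,196))):
    c=notblue(r,b)[0].astype(np.float32)
    ap=cv2.approxPolyDP(c,1.3,True)[:,0]
    print(nm,cv2.contourArea(c),cv2.minAreaRect(c)); print(ap.tolist())
E
```

```text
offT 547.90625 ((330.0333251953125, 223.18551635742188), (27.133750915527344, 34.73078918457031), 19.179006576538086)
[[347.375, 211.125], [333.125, 207.875], [321.375, 208.875], [319.875, 221.875], [318.625, 223.125], [316.375, 221.625], [315.625, 223.875], [319.125, 223.875], [317.625, 227.625], [320.625, 232.875], [320.125, 238.125], [334.875, 238.625], [335.125, 217.375], [347.375, 214.625]]
offS 1899.0 ((312.5, 264.5), (49.75, 49.75), 90.0)
[[287.625, 239.625], [287.625, 272.875], [291.875, 273.375], [293.375, 278.875], [308.625, 287.125], [307.875, 289.375], [315.875, 289.375], [310.375, 285.625], [311.875, 281.375], [316.375, 276.875], [325.625, 277.125], [330.125, 281.375], [331.625, 286.125], [334.875, 285.375], [337.375, 287.375], [337.375, 261.375], [331.125, 258.125], [329.875, 253.375], [324.875, 249.375], [337.375, 253.875], [337.375, 239.625], [305.375, 239.625], [316.875, 242.875], [325.125, 248.625], [315.375, 246.125], [308.125, 252.375], [307.125, 244.625], [303.875, 239.625]]
viceT 1941.03125 ((162.189697265625, 200.88259887695312), (54.67220687866211, 45.81216812
[... 325 characters left out ...]
25]]
viceS 2412.8125 ((175.5, 166.5), (57.75, 59.75), 90.0)
[[145.625, 150.375], [145.625, 165.875], [149.875, 166.125], [149.625, 176.625], [156.625, 178.625], [150.875, 185.625], [153.125, 188.625], [163.625, 188.625], [165.125, 193.625], [168.625, 191.125], [177.375, 195.375], [190.625, 195.375], [183.375, 192.875], [183.125, 190.125], [198.875, 188.125], [198.875, 174.125], [204.375, 171.125], [198.375, 166.875], [197.875, 160.875], [202.625, 157.125], [205.375, 157.625], [205.375, 152.125], [195.875, 150.625], [194.875, 141.375], [187.125, 142.125], [184.625, 137.625], [171.125, 137.625], [169.875, 146.375], [166.125, 147.375], [163.125, 144.875], [155.375, 144.625], [150.625, 152.625]]
```

```bash
sed -i 's/def notblue(r,box,k=4)/def notblue(r,box,k=4,th=55)/; s/<55/<th/' h.py
python3 - <<'E'
from h import *
np.set_printoptions(precision=4,suppress=True)
T,S=load("top0.npz"),load("scene0.npz")
for nm,r,b,th in(("offT",T,(310,200,348,246),-5),("offS",S,(288,240,338,290),-5),("viceT",T,(128,160,205,228),25),("viceS",S,(146,138,206,206),25)):
    c=notblue(r,b,4,th)[0].astype(np.float32)
    ap=cv2.approxPolyDP(c,1.0,True)[:,0]
    print(nm,cv2.contourArea(c),cv2.minAreaRect(c)); print(ap.tolist())
def big(r,b,k):
    x0,y0,x1,y1=b; f=cv2.resize(r["frame"][y0:y1,x0:x1,::-1],None,fx=k,fy=k,interpolation=cv2.INTER_CUBIC)
    for x in range(x0,x1,10): cv2.putText(f,str(x),((x-x0)*k,8),0,.3,(0,0,255)); cv2.line(f,((x-x0)*k,0),((x-x0)*k,4),(0,0,255))
    for y in range(y0,y1,10): cv2.putText(f,str(y),(0,(y-y0)*k),0,.3,(0,0,255))
    return f
a=big(T,(128,162,204,228),5);b=big(S,(146,138,206,198),6);c=big(T,(300,196,348,246),5);d=big(S,(284,240,336,290),5)
L=np.zeros((590,780,3),np.uint8)
L[:330,:380]=a;L[:360,380:740]=b;L[335:585,:240]=c;L[362:590,380:640]=d[:228]
cv2.imwrite("pics/crop1.png",L)
E
```

```text
offT 411.3125 ((327.875, 223.625), (30.5, 14.0), 90.0)
[[323.125, 208.375], [320.875, 210.125], [320.875, 237.875], [333.875, 238.625], [334.625, 209.125]]
offS 697.84375 ((311.2454833984375, 265.515625), (19.946821212768555, 40.0533332824707), 42.646705627441406)
[[317.375, 247.875], [313.125, 250.125], [294.875, 269.875], [294.625, 277.375], [305.625, 284.625], [308.125, 283.625], [327.875, 261.125], [328.625, 254.375]]
viceT 1850.34375 ((162.1183624267578, 200.93722534179688), (54.27022933959961, 45.217674255371094), 47.436649322509766)
[[158.875, 167.625], [141.875, 184.875], [143.375, 186.875], [141.875, 189.625], [145.125, 191.375], [147.375, 195.375], [145.125, 196.625], [140.375, 194.125], [133.875, 200.625], [136.875, 203.875], [136.875, 206.875], [148.875, 219.875], [161.625, 210.375], [166.875, 213.125], [176.375, 223.125], [185.875, 214.375], [187.875, 214.125], [187.625, 212.875], [195.875, 204.875], [162.875, 168.625]]
viceS 1751.65625 ((174.5, 164.125), (53.0, 48.25), 90.0)
[[154.125, 146.625], [151.875, 156.625], [155.125, 159.625], [150.875, 163.875], [150.875, 176.625], [166.625, 177.125], [167.625, 180.875], [163.875, 185.125], [169.375, 190.125], [197.875, 187.875], [197.875, 154.875], [195.125, 151.625], [194.375, 146.875], [186.375, 146.125], [183.875, 137.625], [172.125, 137.625], [171.875, 146.875], [177.875, 149.125], [179.625, 152.875], [178.625, 154.125], [168.375, 154.875], [167.625, 160.875], [165.625, 162.125], [163.625, 146.375], [157.375, 145.375]]
```

View pics/crop1.png

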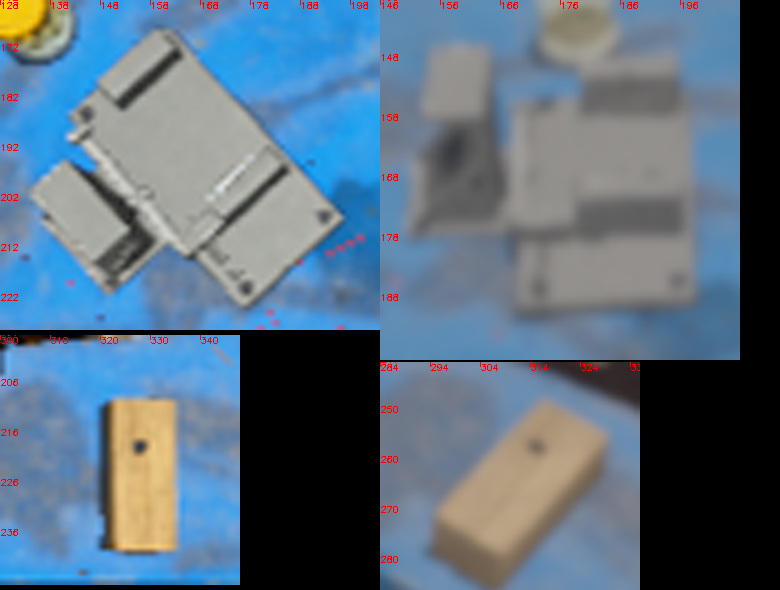

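```bash
python3 - <<'E'
from h import *
np.set_printoptions(precision=4,suppress=True)
T,S=load("top0.npz"),load("scene0.npz")
c=notblue(T,(128,160,205,228),8,25)[0]
def line(a,b,tol=1.2):  # edge between rough corners
    a,b=np.array(a),np.array(b);u=(b-a)/np.linalg.norm(b-a);n=np.array([-u[1],u[0]]);s=(c-a)@u;d=(c-a)@n
    p=c[(abs(d)<tol)&(s>2)&(s<np.linalg.norm(b-a)-2)]
    return np.array([onz(T,q,.012)[:2] for q in p])
E1=line((195.9,204.9),(162.9,168.6)); E2=line((176.4,223.1),(195.9,204.9))
f=lambda P:np.ravel(cv2.fitLine(P.astype(np.float32),cv2.DIST_HUBER,0,1e-4,1e-4))
l1,l2=f(E1),f(E2)
y1=l1[:2]*np.sign(l1[1]); x1=l2[:2]*np.sign(l2[0])
print("ang of x from edge1, edge2",np.degrees(np.arctan2(y1[1],y1[0]))-90,np.degrees(np.arctan2(x1[1],x1[0])))
t=np.linalg.solve(np.c_[l1[:2],-l2[:2]],l2[2:]-l1[2:]); C=l1[2:]+t[0]*l1[:2]; print("corner",C)
print("tri corners",tri(T,(195.9,204.9),S,(197.9,188.0)),tri(T,(176.4,223.1),S,(169.2,190.1)),tri(T,(162.9,168.6),S,(194.6,147)))
for p in((195.9,204.9),(176.4,223.1),(162.9,168.6)): print(onz(T,p,.012))
for p in((197.9,188.0),(169.2,190.1)): print("S",onz(S,p,.012))
# offcut top face
ct=[(321.8,208.6),(335,208.6),(335,238.8),(321.8,238.8)]
cs=[(317,247.3),(329,255),(308.1,277.7),(295,270.2)]
for a,b in zip(ct,cs): print(tri(T,a,S,b),onz(T,a,.036),onz(S,b,.036))
E
```

```text
ang of x from edge1, edge2 -46.371162 -45.640533
corner [0.4824 0.1874]
tri corners (array([0.4846, 0.191 , 0.0009]), np.float64(0.0015901589011187503)) (array([ 0.4174,  0.2604, -0.0005]), np.float64(0.0006863546506159753)) (array([0.6081, 0.3103, 0.0507]), np.float64(0.010508426755607947))
[0.4838 0.1886 0.012 ]
[0.4164 0.258  0.012 ]
[0.6203 0.3166 0.012 ]
S [0.4745 0.1819 0.012 ]
S [0.4078 0.2484 0.012 ]
(array([ 0.4719, -0.2751,  0.0297]), np.float64(0.003985361330168914)) [ 0.4699 -0.2722  0.036 ] [ 0.468  -0.2789  0.036 ]
(array([ 0.4695, -0.3198,  0.031 ]), np.float64(0.00395501925246398)) [ 0.4702 -0.3202  0.036 ] [ 0.4636 -0.3202  0.036 ]
(array([ 0.3611, -0.3165,  0.0349]), np.float64(0.0014599571741699614)) [ 0.3615 -0.3168  0.036 ] [ 0.3597 -0.3163  0.036 ]
(array([ 0.3625, -0.2719,  0.0307]), np.float64(0.003487731117934593)) [ 0.3613 -0.2694  0.036 ] [ 0.3598 -0.2752  0.036 ]
```

```bash
cat >> h.py <<'E'
A=np.radians(-46.0); RV=np.array([[np.cos(A),-np.sin(A),0],[np.sin(A),np.cos(A),0],[0,0,1]])
OV=np.array([.4843,.190,0])-RV@[.065,-.117,0]
def V(x,y,z): return OV+RV@(np.array([x,y,z])/1000)
E
cat > ov.py <<'E'
from h import *
def overlay(r,box,k,j,blk=None):
    x0,y0,x1,y1=box; f=cv2.resize(r["frame"][y0:y1,x0:x1,::-1],None,fx=k,fy=k,interpolation=cv2.INTER_CUBIC).copy()
    def poly(P,c): cv2.polylines(f,[np.int32([((proj(r,p)-[x0,y0])+.5)*k for p in P])],True,c,1)
    q=lambda a,b,c,d,z:[V(a,c,z),V(b,c,z),V(b,d,z),V(a,d,z)]
    poly(q(-35,65,-117,83,12),(0,0,255)); poly(q(0,60,55,77,44),(0,255,0)); poly(q(0,60,-47-j,-25-j,44),(0,255,255))
    poly([V(-82,-35,84),V(-82,35,84),V(-47,40,84),V(-47,-40,84)],(255,0,255))
    return f
E
python3 - <<'E'
from ov import *
T,S=load("top0.npz"),load("scene0.npz"); print(OV)
a=overlay(T,(128,162,204,228),5,20);b=overlay(S,(140,136,206,200),6,20)
L=np.zeros((390,780,3),np.uint8);L[:330,:380]=a;L[:384,384:]=b;cv2.imwrite("pics/ov0.png",L)
E
```

```text
[0.52330996 0.31803212 0.        ]
```

View pics/ov0.png

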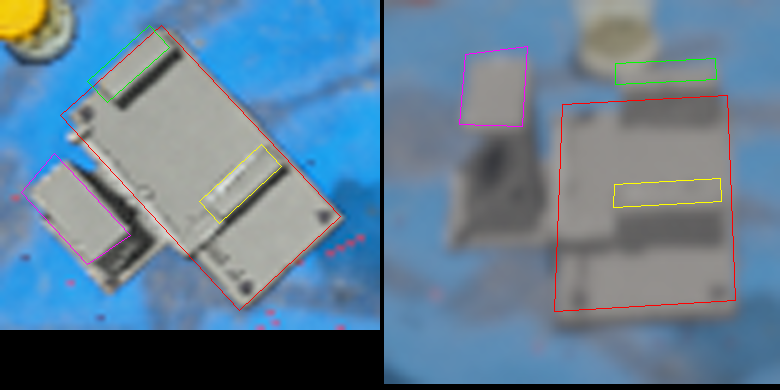

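```bash
python3 - <<'E'
from h import *
T,S=load("top0.npz"),load("scene0.npz")
def prof(r,P):
    m=np.float32([proj(r,p) for p in P]).reshape(1,-1,2)
    v=cv2.remap(r["frame"],m,None,cv2.INTER_CUBIC)[0].astype(int); return " ".join(f"{a}/{c-a}" for a,b,c in v)
for n,r in(("T",T),("S",S)):
    print(n,"y z12 x30, -140:3",prof(r,[V(30,y,12) for y in range(-140,-30,3)]))
    print(n,"y z12 x-22, 40:3",prof(r,[V(-22,y,12) for y in range(40,101,3)]))
    print(n,"y z44 x30 35:3",prof(r,[V(30,y,44) for y in range(35,100,3)]))
    print(n,"x z12 y-100 -55:3",prof(r,[V(x,-100,12) for x in range(-55,90,3)]))
    print(n,"x z12 y10 30:3",prof(r,[V(x,10,12) for x in range(30,90,3)]))
    print(n,"x z44 y62 -25:3",prof(r,[V(x,60,44) for x in range(-25,85,3)]))
    print(n,"x z84 y0 -125:3",prof(r,[V(x,0,84) for x in range(-115,-30,3)]))
    print(n,"y z84 x-65 -65:3",prof(r,[V(-65,y,84) for y in range(-65,66,3)]))
E
```

```text
T y z12 x30, -140:3 63/114 62/120 62/125 60/134 49/163 42/174 56/115 130/1 173/-12 178/-6 174/-5 173/-6 171/-4 172/-5 171/-4 170/-5 171/-6 171/-4 171/-5 171/-4 171/-5 170/-4 171/-3 178/-4 147/-3 81/-1 57/-1 132/-5 178/-6 174/-6 166/-4 158/-5 135/-4 180/4 193/4 162/-5 171/-7
T y z12 x-22, 40:3 165/-6 164/-6 164/-5 163/-5 167/-6 167/-5 152/-4 156/-5 134/-4 86/2 82/2 97/-5 127/-1 103/84 44/181 30/203 35/195 36/195 38/195 45/188 52/179
T y z44 x30 35:3 167/-5 169/-5 147/-3 80/-2 48/-1 65/-2 129/-4 167/-6 172/-6 169/-6 168/-7 168/-10 160/3 89/116 45/192 40/198 41/193 40/194 39/195 41/194 41/194 41/193
T x z12 y-100 -55:3 89/91 99/82 107/67 107/58 104/51 107/48 107/51 122/35 154/0 178/-9 171/-5 146/-4 146/-5 161/-6 161/-6 173/-5 170/-3 171/-5 172/-5 172/-4 171/-4 170/-4 171/-4 171/-3 174/-5 176/-6 177/-6 175/-5 172/-4 171/-5 171/-7 171/-6 172/-5 173/-5 173/-7 172/-6 165/-4 172/-5 181/-7 179/-12 142/11 53/128 18/190 25/169 27/158 29/152 31/150 38/155 44/168
T x z12 y10 30:3 170/-5 170/-6 170/-6 169/-6 168/-6 168/-5 169/-5 169/-5 167/-5 167/-4 170/-7 168/-11 142/14 68/134 50/185 49/187 46/18
[... 2012 characters left out ...]
 147/-3 151/-6 150/-6 149/-6 147/-5 146/-6 145/-6 143/-4 142/-3 142/-3 144/-3 145/-3 145/-2 145/-2 145/-2 144/0 144/0 141/3 132/17 118/43 104/70 95/84 91/89 90/90 89/92 88/93 87/94
S x z84 y0 -125:3 105/50 106/49 107/48 106/51 104/55 102/60 100/64 98/68 99/68 98/70 98/68 109/50 128/23 143/3 149/-5 150/-6 150/-6 149/-5 149/-6 148/-5 148/-5 148/-6 143/-5 129/2 113/17 104/36 104/43 106/44 107/44
S y z84 x-65 -65:3 72/4 77/5 81/5 87/5 92/5 99/3 107/0 118/-2 128/-3 137/-4 144/-5 147/-6 148/-6 148/-5 148/-5 148/-5 149/-6 148/-5 149/-6 149/-6 149/-6 149/-5 149/-5 150/-6 150/-6 151/-7 151/-6 151/-5 151/-2 151/1 147/10 141/21 132/35 121/50 110/64 102/73 97/79 95/82 95/82 94/84 94/84 94/84 94/84 94/84
```

```bash
python3 - <<'E'
s=open("h.py").read()
s=s.replace("np.radians(-46.0)","np.radians(-46.3)").replace("OV=np.array([.4843,.190,0])-RV@[.065,-.117,0]","OV=np.array([.52331,.31803,0])+RV@[.0015,-.0035,0]")
open("h.py","w").write(s)
E
cat > jaw.py <<'E'
from h import *
def prof(r,P):
    m=np.float32([proj(r,p) for p in P]).reshape(1,-1,2)
    return cv2.remap(cv2.cvtColor(r["frame"],cv2.COLOR_RGB2GRAY),m,None,cv2.INTER_CUBIC)[0].tolist()
E
python3 - <<'E'
from jaw import *
T,S=load("top0.npz"),load("scene0.npz"); print(OV)
for r in(T,S):
  for x in (20,45): print("jaw z44 y -100:3",list(zip(range(-100,-10,3),prof(r,[V(x,y,44) for y in range(-100,-10,3)]))))
ax=V(-76,0,38); z=RV@[.643,0,-.766]; print("rim",ax,"z",z, "yv",RV[:,1])
from scipy.spatial.transform import Rotation as R
from bench import manip
s=manip.state(); R0=R.from_rotvec(s["ee_rot"]).as_matrix(); print(R0)
yv=RV[:,1]
for nm,x in(("x=yv",yv),("x=-yv",-yv),("y=yv",np.cross(yv,z)),("y=-yv",np.cross(-yv,z))):
    M=np.c_[x,np.cross(z,x),z]; D=R.from_matrix(R0.T@M).as_rotvec(); print(nm,D.round(3),"shift tool cm to 60mm off rim",(R0.T@(ax-.06*z-s["tool_pos"])*100).round(2))
E
```

```text
[0.52181594 0.31452746 0.        ]
jaw z44 y -100:3 [(-100, 174), (-97, 172), (-94, 170), (-91, 170), (-88, 169), (-85, 170), (-82, 172), (-79, 173), (-76, 177), (-73, 163), (-70, 95), (-67, 54), (-64, 97), (-61, 168), (-58, 182), (-55, 175), (-52, 163), (-49, 145), (-46, 198), (-43, 206), (-40, 161), (-37, 169), (-34, 169), (-31, 169), (-28, 168), (-25, 167), (-22, 168), (-19, 166), (-16, 167), (-13, 168)]
jaw z44 y -100:3 [(-100, 172), (-97, 171), (-94, 171), (-91, 173), (-88, 174), (-85, 173), (-82, 171), (-79, 172), (-76, 175), (-73, 175), (-70, 116), (-67, 46), (-64, 94), (-61, 173), (-58, 180), (-55, 171), (-52, 168), (-49, 162), (-46, 173), (-43, 196), (-40, 183), (-37, 173), (-34, 173), (-31, 172), (-28, 170), (-25, 169), (-22, 170), (-19, 171), (-16, 170), (-13, 169)]
jaw z44 y -100:3 [(-100, 110), (-97, 102), (-94, 98), (-91, 95), (-88, 96), (-85, 96), (-82, 97), (-79, 98), (-76, 101), (-73, 107), (-70, 116), (-67, 124), (-64, 134), (-61, 140), (-58, 146), (-55, 147), (-52, 148), (-49, 148), (-46, 147), (-43, 145), (-40, 145), (-37, 145), (-34, 145), (-31, 145), (-28, 145),
[... 329 characters left out ...]
, 144), (-34, 145), (-31, 145), (-28, 145), (-25, 145), (-22, 145), (-19, 145), (-16, 145), (-13, 145)]
rim [0.46930888 0.36947296 0.038     ] z [ 0.44423739 -0.46486787 -0.766     ] yv [0.72296715 0.69088241 0.        ]
[[-9.45782166e-01  3.24801349e-01 -4.22091028e-04]
 [ 3.24801623e-01  9.45781417e-01 -1.19084779e-03]
 [ 1.24168809e-05 -1.26337846e-03 -9.99999202e-01]]
x=yv [-0.433 -0.709  1.951] shift tool cm to 60mm off rim [-28.96  -0.49  14.68]
x=-yv [ 0.625 -0.382 -1.047] shift tool cm to 60mm off rim [-28.96  -0.49  14.68]
y=yv [ 0.165 -0.685  0.458] shift tool cm to 60mm off rim [-28.96  -0.49  14.68]
y=-yv [ 0.918  0.222 -2.522] shift tool cm to 60mm off rim [-28.96  -0.49  14.68]
```

Emit:
arm_command --targets '[[[0.03,-0.11,0.08],[-4,0,1],0],[[0.06,-0.23,0.15],[-9,0,3],0],[[0.08,-0.34,0.23],[-13.5,0.2,5],0],[[0.11,-0.46,0.31],[-18,0.4,7.5],0],[[0.14,-0.57,0.38],[-22.5,0.6,9.6],0],[[0.165,-0.685,0.458],[-26.7,0.7,11.6],0],[[0.165,-0.685,0.458],[-26.7,0.7,11.6],0],[[0.165,-0.685,0.458],[-26.7,0.7,11.6],0]]' --force 60

```text
clock: 1.1
tool_pos: [0.4249, 0.4165, 0.1152]
ee_rot: [0.973, 2.278, -0.353]
wrist_force: [-0.4, -0.1, -0.2]
grip_width: -0.0002
grasp_force: 0.0
```

```bash
cat >> h.py <<'E'
def vs():
    from bench import manip
    from scipy.spatial.transform import Rotation as R
    s=manip.state(); M=R.from_rotvec(s["ee_rot"]).as_matrix()
    n=np.array([-.643,0,.766]);u=np.array([.766,0,.643])
    p=RV.T@(s["tool_pos"]-OV)*1000-[-76,0,38]; f=RV.T@s["wrist_force"]
    print("t",round(s["clock"],2),"tip rel rim: u,y,n",np.round([p@u,p[1],p@n],1),"F u,y,n",np.round([f@u,f[1],f@n],1),"grip",round(s["grip_width"],4),"q",s["joint_pos"].round(2))
    return s,M
E
python3 - <<'E'
from h import *
s,M=vs(); print((RV.T@M).round(3)); 
E
```

```text
t 1.1 tip rel rim: u,y,n [1.000e-01 3.000e-01 1.007e+02] F u,y,n [-0.2 -0.4 -0. ] grip -0.0002 q [ 1.09  0.58  0.03  1.28 -0.65  1.99]
[[-0.767 -0.001  0.642]
 [-0.     1.     0.001]
 [-0.642  0.    -0.767]]
```

Emit:
arm_command --targets '[[[0,0,0],[0,0.4,4],0],[[0,0,0],[0,0.8,7.5],0],[[0,0,0],[0,0.9,9.0],0],[[0,0,0],[0,0.9,9.3],0],[[0,0,0],[0,0.9,9.5],0],[[0,0,0],[0,0.9,9.6],0],[[0,0,0],[0,0.9,9.6],0]]'

```text
clock: 1.98
tool_pos: [0.4744, 0.3786, 0.0422]
ee_rot: [0.974, 2.277, -0.351]
wrist_force: [0.3, -0.9, -0.4]
grip_width: 0.0
grasp_force: 0.0
```

```bash
python3 - <<'E'
from h import *
s,M=vs()
from bench import manip
for n in("top","scene"):
    r=manip.get_image(n); np.savez(n+"1.npz",**r)
    x0,y0,x1,y1=((120,150,220,240) if n=="top" else (130,80,230,200))
    cv2.imwrite(f"pics/{n}1.png",cv2.resize(r["frame"][y0:y1,x0:x1,::-1],None,fx=4,fy=4))
a,b=cv2.imread("pics/top1.png"),cv2.imread("pics/scene1.png")
L=np.zeros((480,800,3),np.uint8);L[:360,:400]=a;L[:480,400:]=b;cv2.imwrite("pics/two1.png",L)
E
```

```text
t 1.98 tip rel rim: u,y,n [ 0.3 10.   5.2] F u,y,n [ 0.4 -0.4 -0.9] grip 0.0 q [ 1.    0.62 -0.11  1.03 -0.68  1.87]
```

View pics/two1.png

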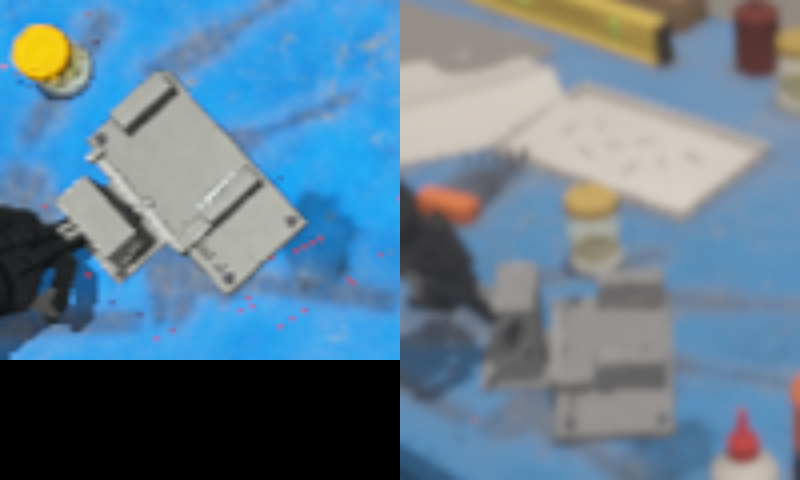

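Emit:
arm_command --targets '[[[0,0,0],[0,0,0.1],0],[[0,0,0],[0,0,0.2],0],[[0,0,0],[0,0,0.3],0],[[0,0,0],[0,0,0.35],0],[[0,0,0],[0,0,0.4],0]]'

```text
clock: 2.7
tool_pos: [0.4763, 0.3762, 0.0386]
ee_rot: [0.974, 2.277, -0.353]
wrist_force: [-0.5, -0.2, -0.0]
grip_width: -0.0
grasp_force: 0.0
```

```bash
python3 -c "
from h import *
vs()"
```

```text
t 2.7 tip rel rim: u,y,n [0.4 9.7 0.5] F u,y,n [-0.2 -0.4  0.1] grip -0.0 q [ 0.99  0.63 -0.11  1.02 -0.68  1.86]
```

Emit:
arm_command --targets '[[[0,0,0],[0,0,0.05],0],[[0,0,0],[0,0,0.1],0],[[0,0,0],[0,0,0.15],0]]'

```text
clock: 3.08
tool_pos: [0.4771, 0.3759, 0.0378]
ee_rot: [0.974, 2.277, -0.351]
wrist_force: [-2.6, 2.8, 5.1]
grip_width: 0.0001
grasp_force: 3.0
```

Emit:
arm_command --targets '[[[0,0,0],[0,0,0.05],0],[[0,0,0],[0,0,0.1],0]]'

```text
clock: 3.32
tool_pos: [0.4778, 0.3763, 0.0376]
ee_rot: [0.974, 2.276, -0.349]
wrist_force: [-3.3, 5.4, 8.8]
grip_width: -0.0001
grasp_force: 5.4
```

Emit:
arm_command --targets '[[[0,0,0],[0,-0.15,-0.02],0],[[0,0,0],[0,-0.3,-0.04],0],[[0,0,0],[0,-0.45,-0.06],0],[[0,0,0],[0,-0.6,-0.06],0]]'

```text
clock: 3.82
tool_pos: [0.4732, 0.3726, 0.0381]
ee_rot: [0.974, 2.276, -0.349]
wrist_force: [-2.6, 6.0, 7.8]
grip_width: 0.0
grasp_force: 4.9
```

```bash
cat > jaw.py <<'E'
from h import *
def prof(r,P):
    m=np.float32([proj(r,p) for p in P]).reshape(1,-1,2)
    return cv2.remap(cv2.cvtColor(r["frame"],cv2.COLOR_RGB2GRAY),m,None,cv2.INTER_CUBIC)[0].astype(float)
def jaw(r):  # dark outer face -> bright top edge of the moving jaw, top view, calibrated against 17.5 at start
    ys=np.arange(-115,-50,.5); o=[]
    for x in(20,30,45):
        p=prof(r,[V(x,y,44) for y in ys]); i=int(p.argmin())
        k=i+np.argmax(p[i:]>110); o.append(-ys[k]-47)
    return o
E
python3 - <<'E'
from jaw import *
from bench import manip
vs(); print(jaw(load("top0.npz")),jaw(manip.get_image("top")))
E
```

```text
t 3.83 tip rel rim: u,y,n [ 0.5  5.  -0.2] F u,y,n [0.3 2.3 9.9] grip 0.0 q [ 0.99  0.62 -0.13  1.01 -0.68  1.87]
[np.float64(16.0), np.float64(16.5), np.float64(16.0)] [np.float64(20.0), np.float64(19.5), np.float64(19.5)]
```

Emit:
arm_command --targets '[[[0,0,0],[0,-0.2,0],0],[[0,0,0],[0,-0.4,0],0],[[0,0,0],[0,-0.6,0],0],[[0,0,0],[0,-0.8,0],0]]'

```text
clock: 4.38
tool_pos: [0.4674, 0.367, 0.0381]
ee_rot: [0.974, 2.276, -0.349]
wrist_force: [-4.0, 4.5, 6.6]
grip_width: 0.0
grasp_force: 4.9
```

Emit:
arm_command --targets '[[[0,0,0],[0,-0.2,0],0],[[0,0,0],[0,-0.4,0.02],0],[[0,0,0],[0,-0.6,0.04],0],[[0,0,0],[0,-0.7,0.06],0]]'

```text
clock: 4.88
tool_pos: [0.4622, 0.3613, 0.0375]
ee_rot: [0.974, 2.277, -0.35]
wrist_force: [-4.6, 3.1, 7.7]
grip_width: -0.0
grasp_force: 4.8
```

```bash
python3 - <<'E'
from jaw import *
from bench import manip
vs(); print(jaw(manip.get_image("top")))
E
```

```text
t 4.88 tip rel rim: u,y,n [  0.4 -10.8  -1. ] F u,y,n [ 0.8 -1.2  9.4] grip -0.0 q [ 1.    0.6  -0.17  0.99 -0.68  1.87]
[np.float64(30.5), np.float64(30.5), np.float64(30.5)]
```

Emit:
arm_command --targets '[[[0,0,0],[0,0,-0.8],0],[[0,0,0],[0,1.2,-1.2],0],[[0,0,0],[0,2.1,-0.9],0],[[0,0,0],[0,2.1,-0.5],0],[[0,0,0],[0,2.1,-0.3],0],[[0,0,0],[0,2.1,-0.2],0],[[0,0,0],[0,2.1,-0.1],0],[[0,0,0],[0,2.1,0],0],[[0,0,0],[0,1.95,0],0]]'

```text
clock: 6.05
tool_pos: [0.4769, 0.3757, 0.0377]
ee_rot: [0.974, 2.276, -0.348]
wrist_force: [-2.7, 6.7, 6.8]
grip_width: 0.0002
grasp_force: 4.8
```

Emit:
arm_command --targets '[[[0,0,0],[0,-0.2,-0.03],0],[[0,0,0],[0,-0.4,-0.06],0],[[0,0,0],[0,-0.6,-0.06],0],[[0,0,0],[0,-0.8,-0.06],0],[[0,0,0],[0,-1.0,-0.06],0],[[0,0,0],[0,-1.2,-0.05],0],[[0,0,0],[0,-1.4,-0.04],0],[[0,0,0],[0,-1.6,-0.03],0],[[0,0,0],[0,-1.8,-0.01],0],[[0,0,0],[0,-2,0],0]]'

```text
clock: 7.3
tool_pos: [0.4619, 0.361, 0.0375]
ee_rot: [0.974, 2.277, -0.35]
wrist_force: [-3.3, 4.7, 4.4]
grip_width: 0.0001
grasp_force: 3.0
```

```bash
python3 - <<'E'
from jaw import *
from bench import manip
vs(); print(jaw(manip.get_image("top")))
E
```

```text
t 7.3 tip rel rim: u,y,n [  0.4 -11.2  -1. ] F u,y,n [-1.5  0.8  7. ] grip 0.0001 q [ 1.    0.6  -0.17  0.99 -0.68  1.87]
[np.float64(44.5), np.float64(44.5), np.float64(44.5)]
```

```bash
cat >> h.py <<'E'
def rel(ws):
    """print rows (turn, shift cm) for world waypoints (M,p) from the present pose"""
    from scipy.spatial.transform import Rotation as R
    s,M=vs(); p0=s["tool_pos"]
    for W,p in ws: print(R.from_matrix(M.T@W).as_rotvec().round(3).tolist(),(M.T@(np.array(p)-p0)*100).round(2).tolist())
def down(az):
    a=np.radians(az); y=np.array([np.cos(a),np.sin(a),0]); z=np.array([0,0,-1.]); return np.c_[np.cross(y,z),y,z]
E
python3 - <<'E'
from h import *
from scipy.spatial.transform import Rotation as R,Slerp
s,M=vs(); D=down(-92)
sl=Slerp([0,1],R.from_matrix([M,D]))
p0=s["tool_pos"]; pr=p0-.09*M[:,2]
P=[pr,[.40,.36,.22],[.40,.18,.27],[.40,0,.27],[.405,-.18,.22],[.415,-.2955,.12],[.415,-.2955,.05],[.415,-.2955,.007]]
F=[0,.25,.5,.75,1,1,1,1]
rel([(sl(f).as_matrix(),p) for f,p in zip(F,P)]); print(np.degrees((R.from_matrix(M).inv()*R.from_matrix(D)).magnitude()))
T=load("top0.npz"); print("bottle",onz(T,(232,223),.142),"jar",onz(T,(130,163),.075))
E
```

```text
t 7.35 tip rel rim: u,y,n [  0.4 -11.6  -1.2] F u,y,n [ 0.3 -1.3  7.1] grip -0.0001 q [ 1.    0.6  -0.17  0.99 -0.68  1.87]
t 7.35 tip rel rim: u,y,n [  0.4 -11.6  -1.2] F u,y,n [ 0.3 -1.3  7.1] grip -0.0001 q [ 1.    0.6  -0.17  0.99 -0.68  1.87]
[0.0, -0.0, 0.0] [-0.0, -0.0, -9.0]
[0.205, 0.082, 0.562] [-8.51, -4.45, -16.71]
[0.41, 0.165, 1.125] [-21.71, -16.89, -12.21]
[0.615, 0.247, 1.687] [-31.69, -29.33, -3.88]
[0.82, 0.33, 2.25] [-38.73, -41.43, 8.5]
[0.82, 0.33, 2.25] [-39.24, -48.73, 21.95]
[0.82, 0.33, 2.25] [-34.74, -48.74, 27.32]
[0.82, 0.33, 2.25] [-31.98, -48.75, 30.61]
138.494685466511
bottle [0.40928584 0.04681893 0.142     ] jar [0.62613531 0.41869321 0.075     ]
```

Emit:
arm_command --targets '[[[0,0,0],[0,0,-3],0],[[0,0,0],[0,0,-8],0],[[0.07,0.03,0.19],[-3,-1.5,-12],2],[[0.14,0.06,0.37],[-6,-3,-15],4],[[0.2,0.08,0.56],[-9,-5,-17],6],[[0.27,0.11,0.75],[-13,-9,-15.5],8.5],[[0.34,0.14,0.93],[-17.5,-13,-14],8.5],[[0.41,0.165,1.12],[-21.7,-17,-12.2],8.5],[[0.48,0.19,1.31],[-25,-21,-9.5],8.5],[[0.55,0.22,1.5],[-28.5,-25,-6.7],8.5],[[0.61,0.25,1.69],[-31.7,-29.3,-3.9],8.5],[[0.69,0.27,1.88],[-34,-33.5,0],8.5],[[0.75,0.3,2.06],[-36.5,-37.5,4],8.5],[[0.82,0.33,2.25],[-38.7,-41.5,8.5],8.5],[[0.82,0.33,2.25],[-39,-45,14],8.5],[[0.82,0.33,2.25],[-39.2,-48.7,19],8.5],[[0.82,0.33,2.25],[-39.2,-48.7,22],8.5],[[0.82,0.33,2.25],[-39.2,-48.7,22],8.5],[[0.82,0.33,2.25],[-39.2,-48.7,22],8.5]]'

```text
clock: 9.72
tool_pos: [0.4147, -0.2952, 0.12]
ee_rot: [3.14, -0.056, -0.001]
wrist_force: [0.5, -0.2, 0.1]
grip_width: 0.0851
grasp_force: 0.0
```

```bash
python3 - <<'E'
from jaw import *
from bench import manip
rel([(down(-92),(.415,-.2955,.007))]); print(manip.state()["tool_pos"],jaw(manip.get_image("top")))
E
```

```text
t 9.72 tip rel rim: u,y,n [ 391.9 -498.7 -221.9] F u,y,n [ 0.4  0.2 -0.2] grip 0.0851 q [-0.62  0.28 -0.26  1.04 -0.    2.56]
[0.001, 0.001, -0.001] [0.04, 0.02, 11.3]
[ 0.41470806 -0.29516366  0.12000696] [np.float64(45.0), np.float64(45.5), np.float64(45.0)]
```

Emit:
arm_command --targets '[[[0,0,0],[0,0,4],8.5],[[0,0,0],[0,0,8],8.5],[[0,0,0],[0,0,10.3],8.5],[[0,0,0],[0,0,11.2],8.5],[[0,0,0],[0,0,11.3],6],[[0,0,0],[0,0,11.3],4],[[0,0,0],[0,0,11.3],4],[[0,0,0],[0,0,11.3],4],[[0,0,0],[0,0,11.3],4],[[0,0,0],[0,0,11.3],4]]' --force 40

```text
clock: 11.02
tool_pos: [0.4157, -0.2962, 0.0078]
ee_rot: [3.139, -0.056, 0.002]
wrist_force: [-0.6, 1.6, 7.5]
grip_width: 0.0444
grasp_force: 41.4
```

```bash
python3 - <<'E'
from h import *
from bench import manip
s,M=vs(); r=manip.get_image("top"); np.savez("top2.npz",**r)
q=manip.get_image("scene"); np.savez("scene2.npz",**q)
L=np.zeros((400,800,3),np.uint8)
L[:,:400]=cv2.resize(r["frame"][170:250,290:370,::-1],(400,400));L[:,400:]=cv2.resize(q["frame"][215:305,265:355,::-1],(400,400));cv2.imwrite("pics/grasp.png",L)
print(s["tool_pos"])
E
```

```text
t 11.03 tip rel rim: u,y,n [ 320.9 -498.7 -308.8] F u,y,n [3.7 0.7 6.7] grip 0.0444 q [-0.62  0.39 -0.42  0.76 -0.    2.56]
[ 0.41570385 -0.29621769  0.00778253]
```

View pics/grasp.png

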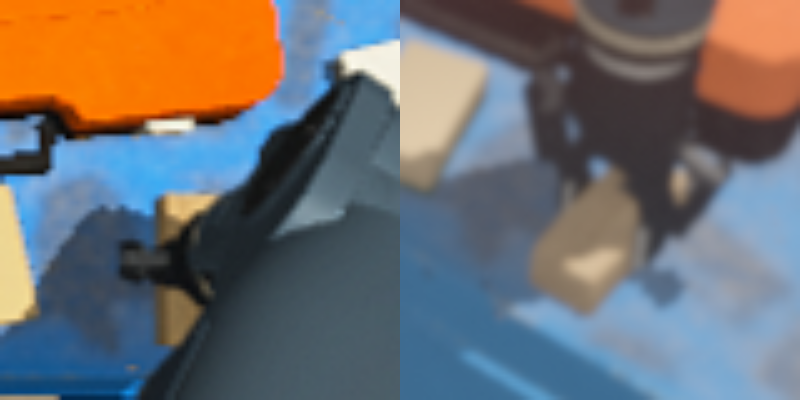

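```bash
python3 - <<'E'
from h import *
print(V(30,-5,0))
p=V(30,-5,21)
W=[(down(-92),(.4157,-.2962,.12)),(down(-92),(.4157,-.2962,.25))]
for f in (.2,.4,.6,.8,1): W.append((down(-92+45.7*f),np.array([.4157,-.2962,.26])*(1-f)+f*np.r_[p[:2],.26]))
W+=[(down(-46.3),np.r_[p[:2],z]) for z in(.10,.03,.021)]
rel(W)
E
```

```text
[0.53892758 0.28938403 0.        ]
t 11.12 tip rel rim: u,y,n [ 320.9 -498.7 -308.8] F u,y,n [2.2 1.  6.8] grip 0.0443 q [-0.62  0.39 -0.42  0.76 -0.    2.56]
[0.002, -0.002, -0.001] [0.02, 0.02, -11.22]
[0.002, -0.002, -0.001] [0.04, 0.04, -24.22]
[0.002, -0.001, -0.16] [2.08, -11.75, -25.24]
[0.002, -0.001, -0.32] [4.13, -23.54, -25.26]
[0.002, -0.001, -0.479] [6.17, -35.33, -25.28]
[0.002, -0.001, -0.639] [8.22, -47.12, -25.29]
[0.002, -0.001, -0.798] [10.26, -58.92, -25.31]
[0.002, -0.001, -0.798] [10.24, -58.95, -9.31]
[0.002, -0.001, -0.798] [10.23, -58.96, -2.31]
[0.002, -0.001, -0.798] [10.22, -58.96, -1.41]
```

Emit:
arm_command --targets '[[[0,0,0],[0,0,-3],4],[[0,0,0],[0,0,-8],4],[[0,0,0],[0,0,-14],4],[[0,0,0],[0,0,-20],4],[[0,0,-0.05],[0.5,-3,-24.5],4],[[0,0,-0.12],[1.3,-8,-25],4],[[0,0,-0.19],[2.3,-13.5,-25],4],[[0,0,-0.26],[3.3,-19,-25],4],[[0,0,-0.33],[4.3,-24.5,-25],4],[[0,0,-0.4],[5.2,-30,-25],4],[[0,0,-0.48],[6.2,-35.5,-25],4],[[0,0,-0.56],[7.2,-41,-25],4],[[0,0,-0.64],[8.2,-46.5,-25],4],[[0,0,-0.72],[9.2,-52,-25],4],[[0,0,-0.77],[9.8,-56,-24.5],4],[[0,0,-0.8],[10.2,-58.5,-21],4],[[0,0,-0.8],[10.2,-59,-15],4],[[0,0,-0.8],[10.2,-59,-10],4],[[0,0,-0.8],[10.2,-59,-7],4],[[0,0,-0.8],[10.2,-59,-7],4]]'

```text
clock: 13.62
tool_pos: [0.5364, 0.2894, 0.074]
ee_rot: [2.914, 1.171, -0.008]
wrist_force: [0.4, 0.6, -1.1]
grip_width: 0.0442
grasp_force: 41.8
```

```bash
python3 - <<'E'
from h import *
from bench import manip
s,M=vs(); print(s["tool_pos"],s["wrist_force"],s["grasp_force"])
rel([(down(-46.3),V(30,-5,z)) for z in(40,21)])
r=manip.get_image("top"); q=manip.get_image("scene")
L=np.zeros((480,800,3),np.uint8)
L[:,:400]=cv2.resize(r["frame"][140:236,125:205,::-1],(400,480));L[:,400:]=cv2.resize(q["frame"][110:206,135:215,::-1],(400,480));cv2.imwrite("pics/pre.png",L)
E
```

```text
t 13.62 tip rel rim: u,y,n [103.   -6.8 -39.4] F u,y,n [-0.8  0.7 -0.8] grip 0.0442 q [ 0.49  0.47 -0.08  1.03 -0.    2.87]
[0.53641814 0.28937466 0.07403008] [ 0.43921798  0.55062655 -1.08620928] 41.810311675071716
t 13.62 tip rel rim: u,y,n [103.   -6.8 -39.4] F u,y,n [-0.8  0.7 -0.8] grip 0.0442 q [ 0.49  0.47 -0.08  1.03 -0.    2.87]
[-0.001, 0.005, 0.001] [0.2, 0.18, 3.4]
[-0.001, 0.005, 0.001] [0.21, 0.18, 5.3]
```

View pics/pre.png

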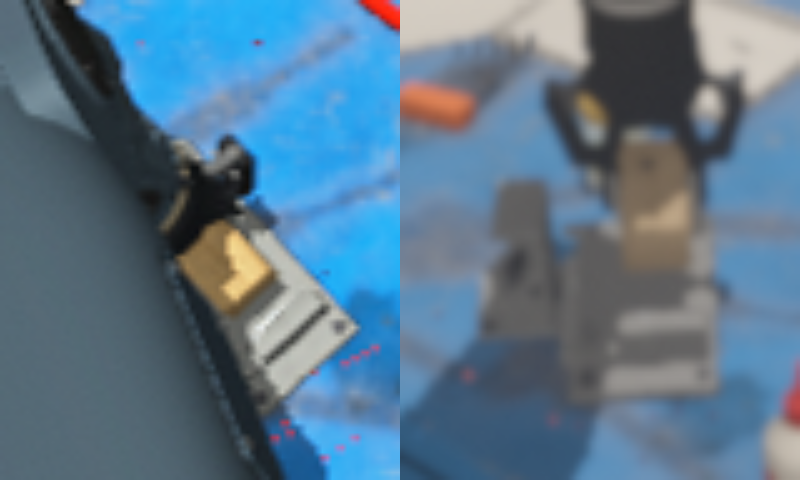

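Emit:
arm_command --targets '[[[0,0,0],[0.2,0.2,1.5],4],[[0,0,0],[0.2,0.2,3],4],[[0,0,0],[0.2,0.2,4],4],[[0,0,0],[0.2,0.2,4.6],4],[[0,0,0],[0.2,0.2,4.9],4],[[0,0,0],[0.2,0.2,5.1],4],[[0,0,0],[0.2,0.2,5.1],4]]'

```text
clock: 14.6
tool_pos: [0.5409, 0.2902, 0.025]
ee_rot: [2.914, 1.171, -0.001]
wrist_force: [-0.2, 0.2, -2.4]
grip_width: 0.0445
grasp_force: 42.0
```

```bash
python3 - <<'E'
from h import *
s,M=vs(); print(s["tool_pos"],s["wrist_force"],(RV.T@(s["tool_pos"]-OV)*1000).round(1))
E
```

```text
t 14.6 tip rel rim: u,y,n [ 73.4  -3.  -78.6] F u,y,n [-1.7 -0.1 -1.6] grip 0.0445 q [ 0.49  0.52 -0.13  0.92 -0.    2.87]
[0.54089039 0.29019219 0.02500935] [-0.21510116  0.15093238 -2.36567229] [30.8 -3.  25. ]
```

Emit:
arm_command --targets '[[[0,0,0],[-0.1,0,0.15],4],[[0,0,0],[-0.1,0,0.3],4],[[0,0,0],[-0.1,0,0.4],4],[[0,0,0],[-0.1,0,0.4],4]]'

```text
clock: 15.1
tool_pos: [0.54, 0.2894, 0.0208]
ee_rot: [2.914, 1.171, -0.001]
wrist_force: [0.6, 1.0, -1.7]
grip_width: 0.044
grasp_force: 42.0
```

Emit:
arm_command --targets '[[[0,0,0],[0,0,0.1],4],[[0,0,0],[0,0,0.1],4]]'

```text
clock: 15.35
tool_pos: [0.5402, 0.2895, 0.02]
ee_rot: [2.915, 1.171, -0.001]
wrist_force: [-0.2, 0.2, -2.0]
grip_width: 0.0443
grasp_force: 42.0
```

Emit:
arm_command --targets '[[[0,0,0],[0,0,0.1],4],[[0,0,0],[0,0,0.1],4]]'

```text
clock: 15.6
tool_pos: [0.5402, 0.2895, 0.0199]
ee_rot: [2.915, 1.171, -0.0]
wrist_force: [-3.4, -0.8, 7.6]
grip_width: 0.0444
grasp_force: 42.9
```

Emit:
arm_command --targets '[[[0,0,0],[0,0,0.1],4],[[0,0,0],[0,0,0.1],4]]'

```text
clock: 15.85
tool_pos: [0.5402, 0.2895, 0.0198]
ee_rot: [2.915, 1.171, 0.001]
wrist_force: [-6.5, -2.6, 17.0]
grip_width: 0.0442
grasp_force: 44.1
```

Emit:
arm_command --targets '[[[0,0,0],[0,0,-0.2],4],[[0,0,0],[0,0,-0.2],5.5],[[0,0,0],[0,0,-0.2],7],[[0,0,0],[0,0,-0.2],7],[[0,0,0],[0,0,-0.2],7],[[0,0,0],[0,0,-2],7],[[0,0,0],[0,0,-6],7],[[0,0,0],[0,0,-12],7],[[0,0,0],[0,0,-16],5]]'

```text
clock: 16.98
tool_pos: [0.5406, 0.2899, 0.1807]
ee_rot: [2.915, 1.171, 0.002]
wrist_force: [0.9, 0.1, -0.1]
grip_width: 0.0534
grasp_force: 0.0
```

```bash
python3 - <<'E'
from h import *
s,M=vs(); z=RV@[.643,0,-.766]; yv=RV[:,1]; W=np.c_[np.cross(yv,z),yv,z]; rim=V(-76,0,38)
up=s["tool_pos"].copy(); up[2]=.22
from scipy.spatial.transform import Rotation as R,Slerp
sl=Slerp([0,1],R.from_matrix([M,W])); end=rim-.1*z-.010*yv
mid=rim-.16*z-.01*yv; mid[2]=.22
print(end,mid,np.degrees((R.from_matrix(M).inv()*R.from_matrix(W)).magnitude()))
rel([(sl(.15).as_matrix(),up),(sl(.7).as_matrix(),mid),(W,end)])
E
```

```text
t 16.98 tip rel rim: u,y,n [173.6  -3.4  40.6] F u,y,n [ 0.4  0.8 -0.4] grip 0.0534 q [ 0.49  0.41  0.11  1.27 -0.    2.87]
[0.41765546 0.40905093 0.1146    ] [0.39100122 0.436943   0.22      ] 96.65244423935417
t 16.98 tip rel rim: u,y,n [173.6  -3.4  40.6] F u,y,n [ 0.4  0.8 -0.4] grip 0.0534 q [ 0.49  0.41  0.11  1.27 -0.    2.87]
[-0.082, -0.082, -0.225] [0.0, 0.0, -3.93]
[-0.381, -0.383, -1.05] [-0.62, -20.97, -3.95]
[-0.544, -0.547, -1.5] [-0.64, -17.12, 6.59]
```

Emit:
arm_command --targets '[[[-0.06,-0.06,-0.16],[0,-1,-3],3],[[-0.12,-0.12,-0.33],[0,-4,-4],1],[[-0.18,-0.18,-0.5],[-0.2,-9,-4],0],[[-0.24,-0.24,-0.66],[-0.4,-14,-4],0],[[-0.3,-0.3,-0.83],[-0.5,-18,-4],0],[[-0.36,-0.36,-1.0],[-0.6,-21,-4],0],[[-0.42,-0.42,-1.16],[-0.6,-20.5,-2],0],[[-0.48,-0.48,-1.33],[-0.6,-19,2],0],[[-0.54,-0.54,-1.49],[-0.6,-17.5,5],0],[[-0.544,-0.547,-1.5],[-0.6,-17.1,6.6],0],[[-0.544,-0.547,-1.5],[-0.6,-17.1,6.6],0]]' --force 60

```text
clock: 18.35
tool_pos: [0.417, 0.4081, 0.1108]
ee_rot: [0.973, 2.279, -0.36]
wrist_force: [0.2, 0.9, 0.2]
grip_width: 0.0001
grasp_force: 0.0
```

```bash
python3 - <<'E'
from jaw import *
from bench import manip
s,M=vs(); print((RV.T@M).round(3))
r=manip.get_image("top"); q=manip.get_image("scene"); np.savez("top3.npz",**r); np.savez("scene3.npz",**q); print(jaw(r))
L=np.zeros((480,800,3),np.uint8)
L[:,:400]=cv2.resize(r["frame"][140:236,125:205,::-1],(400,480),interpolation=cv2.INTER_CUBIC);L[:,400:]=cv2.resize(q["frame"][110:206,135:215,::-1],(400,480),interpolation=cv2.INTER_CUBIC);cv2.imwrite("pics/placed.png",L)
E
```

```text
t 18.35 tip rel rim: u,y,n [ -2.3 -11.1  96.9] F u,y,n [-0.3  0.8  0.5] grip 0.0001 q [ 1.1   0.58 -0.    1.27 -0.65  2.  ]
[[-0.766  0.     0.643]
 [-0.003  1.    -0.004]
 [-0.643 -0.005 -0.766]]
[np.float64(45.0), np.float64(45.5), np.float64(45.0)]
```

View pics/placed.png

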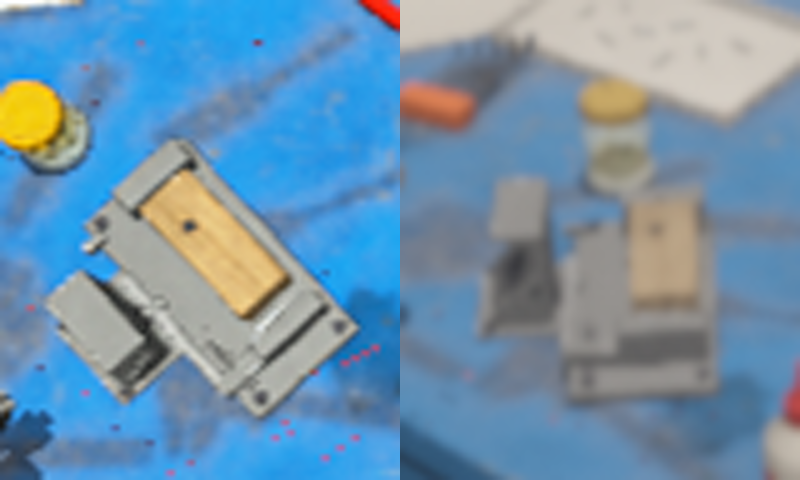

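Emit:
arm_command --targets '[[[0,0,0],[-0.2,0,3],0],[[0,0,0],[-0.25,0,7],0],[[0,0,0],[-0.25,0,8.8],0],[[0,0,0],[-0.25,0,9.4],0],[[0,0,0],[-0.25,0,9.6],0],[[0,0,0],[-0.25,0,9.7],0],[[0,0,0],[-0.25,0,9.7],0]]'

```text
clock: 19.32
tool_pos: [0.4617, 0.3629, 0.0396]
ee_rot: [0.973, 2.279, -0.356]
wrist_force: [-0.5, -0.0, 0.5]
grip_width: 0.0001
grasp_force: 0.0
```

```bash
python3 -c "
from h import *
vs()"
```

```text
t 19.32 tip rel rim: u,y,n [  0.6 -10.    1.6] F u,y,n [ 0.1 -0.4  0.6] grip 0.0001 q [ 1.    0.6  -0.16  1.   -0.67  1.87]
```

Emit:
arm_command --targets '[[[0,0,0],[0,0,0.05],0],[[0,0,0],[0,0,0.1],0],[[0,0,0],[0,0,0.1],0]]'

```text
clock: 19.7
tool_pos: [0.4621, 0.3618, 0.0383]
ee_rot: [0.973, 2.279, -0.357]
wrist_force: [0.1, -0.1, 0.2]
grip_width: -0.0001
grasp_force: 0.0
```

Emit:
arm_command --targets '[[[0,0,0],[0,0,0.05],0],[[0,0,0],[0,0,0.1],0],[[0,0,0],[0,0,0.15],0],[[0,0,0],[0,0,0.2],0]]'

```text
clock: 20.2
tool_pos: [0.4628, 0.3615, 0.0376]
ee_rot: [0.973, 2.279, -0.355]
wrist_force: [-9.3, 3.8, 11.5]
grip_width: 0.0
grasp_force: 7.8
```

```bash
python3 -c "
from h import *
vs()"
```

```text
t 20.2 tip rel rim: u,y,n [  0.7 -10.2  -1.1] F u,y,n [ 0.4 -4.1 14.7] grip 0.0 q [ 1.    0.6  -0.16  0.99 -0.67  1.87]
```

Emit:
arm_command --targets '[[[0,0,0],[0,0.2,-0.03],0],[[0,0,0],[0,0.4,-0.06],0],[[0,0,0],[0,0.6,-0.07],0],[[0,0,0],[0,0.8,-0.08],0],[[0,0,0],[0,1.0,-0.08],0]]'

```text
clock: 20.82
tool_pos: [0.47, 0.3692, 0.0383]
ee_rot: [0.973, 2.279, -0.354]
wrist_force: [-7.1, 4.7, 8.9]
grip_width: 0.0002
grasp_force: 5.6
```

Emit:
arm_command --targets '[[[0,0,0],[0,0.2,0],0],[[0,0,0],[0,0.4,0],0],[[0,0,0],[0,0.6,0.02],0],[[0,0,0],[0,0.8,0.04],0],[[0,0,0],[0,1.0,0.06],0]]'

```text
clock: 21.45
tool_pos: [0.4776, 0.376, 0.0378]
ee_rot: [0.973, 2.279, -0.354]
wrist_force: [-4.2, 4.7, 7.3]
grip_width: 0.0001
grasp_force: 4.5
```

```bash
python3 - <<'E'
from jaw import *
from bench import manip
vs(); print(jaw(manip.get_image("top")))
E
```

```text
t 21.45 tip rel rim: u,y,n [ 0.7 10.5 -0.8] F u,y,n [-0.1  0.2  9.7] grip 0.0001 q [ 0.99  0.63 -0.11  1.02 -0.68  1.86]
[np.float64(31.0), np.float64(30.5), np.float64(31.0)]
```

Emit:
arm_command --targets '[[[0,0,0],[0,0,-0.8],0],[[0,0,0],[0,-1.2,-1.2],0],[[0,0,0],[0,-2.0,-0.9],0],[[0,0,0],[0,-2.0,-0.5],0],[[0,0,0],[0,-2.0,-0.25],0],[[0,0,0],[0,-2.0,-0.15],0],[[0,0,0],[0,-2.0,-0.07],0],[[0,0,0],[0,-2.0,0],0],[[0,0,0],[0,-1.9,0],0]]'

```text
clock: 22.62
tool_pos: [0.4633, 0.3622, 0.0377]
ee_rot: [0.972, 2.279, -0.356]
wrist_force: [-9.9, 2.9, 11.0]
grip_width: -0.0001
grasp_force: 7.4
```

Emit:
arm_command --targets '[[[0,0,0],[0,0.15,-0.02],0],[[0,0,0],[0,0.3,-0.04],0],[[0,0,0],[0,0.45,-0.04],0],[[0,0,0],[0,0.6,-0.05],0],[[0,0,0],[0,0.75,-0.05],0]]'

```text
clock: 23.25
tool_pos: [0.4656, 0.3646, 0.0378]
ee_rot: [0.969, 2.282, -0.366]
wrist_force: [-19.7, 5.4, 19.4]
grip_width: 0.0001
grasp_force: 13.0
```

```bash
python3 - <<'E'
from jaw import *
from bench import manip
vs(); print(jaw(manip.get_image("top")))
E
```

```text
t 23.25 tip rel rim: u,y,n [ 0.6 -6.  -0.8] F u,y,n [ -0.9 -10.5  26.2] grip 0.0001 q [ 0.99  0.61 -0.14  1.01 -0.67  1.87]
[np.float64(28.5), np.float64(29.0), np.float64(29.0)]
```

Emit:
arm_command --targets '[[[0,0,0],[0,0.1,-0.1],0],[[0,0,0],[0,0.15,-0.3],0],[[0,0,0],[0,0.15,-1],0],[[0,0,0],[0,0.1,-4],0],[[0,0,0],[0,0,-9],0],[[0,0,0],[0,0,-13],0],[[0,0,0],[0,0,-15],0],[[0,0,0],[0,0,-15],0]]'

```text
clock: 24.3
tool_pos: [0.4023, 0.4383, 0.1532]
ee_rot: [0.973, 2.279, -0.354]
wrist_force: [-0.2, 0.3, -1.0]
grip_width: -0.0004
grasp_force: 0.0
```

```bash
python3 - <<'E'
from jaw import *
from bench import manip
s,_=vs()
r=manip.get_image("top"); q=manip.get_image("scene"); print(jaw(r))
x0,y0=128,160; k=8; f=cv2.resize(r["frame"][160:220,128:205],None,fx=k,fy=k,interpolation=cv2.INTER_CUBIC).astype(int)
m=((f[...,0]-f[...,2])>25).astype(np.uint8); m[:, :200]*=1
c=[c for c in cv2.findContours(m,0,1)[0]]; 
for d in sorted(c,key=cv2.contourArea)[-2:]:
    b=cv2.boxPoints(cv2.minAreaRect(d))/k+[x0,y0]-.5; P=np.array([RV.T@(onz(r,p,.048)-OV)*1000 for p in b]); print(P.round(1).tolist(),P.mean(0).round(1))
L=np.zeros((480,800,3),np.uint8)
L[:,:400]=cv2.resize(r["frame"][140:236,125:205,::-1],(400,480),interpolation=cv2.INTER_CUBIC);L[:,400:]=cv2.resize(q["frame"][110:206,135:215,::-1],(400,480),interpolation=cv2.INTER_CUBIC);cv2.imwrite("pics/final.png",L)
E
```

```text
t 24.3 tip rel rim: u,y,n [  0.5  -0.9 150. ] F u,y,n [-0.9  0.1 -0.6] grip -0.0004 q [ 1.14  0.58  0.12  1.41 -0.64  2.05]
[np.float64(28.5), np.float64(28.5), np.float64(29.0)]
[[-3.9, 175.0, 48.0], [31.7, 141.4, 48.0], [3.3, 108.3, 48.0], [-32.0, 141.7, 48.0]] [ -0.2 141.6  48. ]
[[7.9, 57.3, 48.0], [57.2, 58.3, 48.0], [57.2, -56.0, 48.0], [8.4, -56.5, 48.0]] [32.7  0.8 48. ]
```

View pics/final.png

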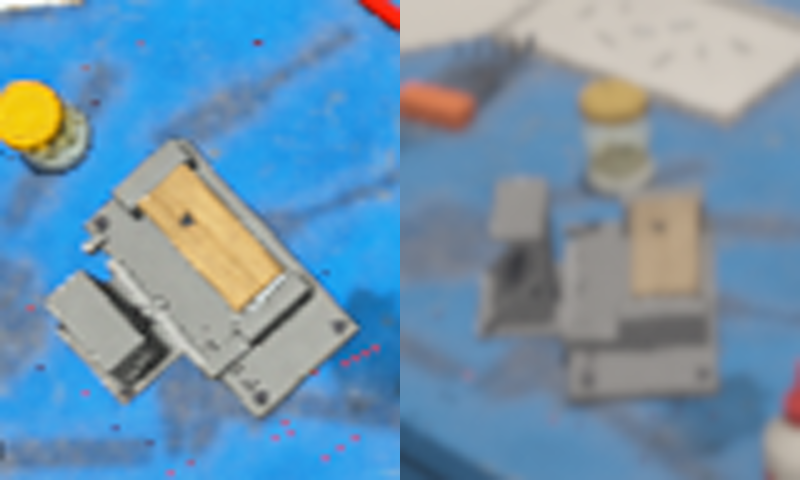

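The last pictures show the offcut flat and square between the jaws, with no gap visible at either end. Its centre measures about (33, 1) mm in the vice's frame, and the robot is clear of everything. I'm handing it in.

```bash
python3 -c "
from bench import manip
print(manip.job_done())"
```

```text
the job is handed in; nothing more can be done
None
```

I rolled the jaws open about 15 mm past the offcut's length, laid the offcut square on the bed, then rolled them shut until the wheel stalled with no visible gap at either end, and handed the job in at about 24 s (one press reached about 26 N, above the suggested 20 N; the jar looked unmoved in the last pictures, but I did not re-check the bottle, sanding block or grey box).

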